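Drag a sheared T-nut out of a T-slot with a hooked pick

ROBOT

A 7-joint arm with a two-finger parallel gripper is mounted at the origin on a cart in front of the work surface, level with it; the furniture and walls round the work are solid. World frame = base frame: x ahead of the robot, y to its left, z up, the work surface at z = 0. Lengths are in m, angles in rad, forces in N, time in s.
With the tool pointing down it reaches from about 0.35 to 0.9 m from the base axis. Payload 8.1 kg.
Tool frame: the origin (TCP) lies at the very end of the fingers, on their centre line; the grasp point (between the pads) lies 19 mm behind it; z points along the fingers, y is the line along which they close (so a half turn about z gives the same grasp; the last joint's range is limited). The gripper opens to 92 mm and grips with 3 to 60 N. Pads are 19 mm wide; open, the fingers measure 130 mm over their backs; the gripper's body (75 mm by 190 mm) begins 47 mm behind the grasp point.
Start: joints at [-1.37, 0.434, 0.025, 1.573, -0.012, 1.134, -0.075], TCP at [0.187, 0.596, 0.227] pointing down, gripper open.
Joint ranges: [-2.62, 2.62], [-0.44, 2.09], [-1.27, 1.32], [0.08, 2.57], [-1.32, 4.46], [0.12, 2], [-2.74, 2.74]. Speed limits (rad/s): [2.22, 2.22, 3.01, 3.01, 3.14, 3.14, 3.14].

INTERFACE

Orientations are given as a rotation vector (axis times angle).
In Python, from cell import readout, cams, job gives the robot as it stands.
- The arm moves only by the tool drive_tool, never from a script. Its argument "commands" is a list of rows, each a list of 3 entries, a list of its own where there are three numbers: the turn, a rotation vector about the tool's x, y, z in rad, then the shift along the tool's x, y, z in cm, then the gripper's target within -1 to 1 (fully open at 1, half-way at 0, shut at -1). A call has 1 to 20 rows; each row is the pose to reach, as a shift and turn from the pose commanded when the call began, along the tool's axes at that moment; what a row does not reach only later rows make up. A row lasts 1/12 s, in which the tool goes at most 41.7 mm and 7.16 degrees, less where a joint would pass 70% of its speed; a pose out of reach is approached as far as the arm can. A call with a gripper value outside its range is refused whole. The fingers move at their own pace and stop on an object; "newtons" is the grip in N (left out, the last holds). Time passes only in rows, so rows that repeat a pose let the fingers close. It gives the time, the measured TCP pose, the force, the opening and the grip force at its end, in the units of the state.
- readout.observe(): the state, without advancing time (a new reading comes with each control period).
- cams.get_image(name): name is "scene" or "top" or "wrist"; returns the picture (420x560x3 uint8, blue, green, red); there is no depth.
- cams.camera_info(name): a dict with "camera_matrix" (3x3 intrinsics, pixels), "R" (3x3) and "t" (3): a world point X has camera coordinates R X + t. Camera axes: x right, y down, z forward; pixel columns grow to the right and rows downward; lengths in m; the calibration is good to about 2 mm. A picture is of the moment at which its call begins: read the wrist's pose just before it. camera_info takes no time and is no camera call; for the wrist camera it gives the pose at the moment of the call.
- job.sign_off(): hands the job in; it is judged then, once.
The state is a dict: "clock": time; "joints": joint angles; "dq": joint speeds; "joint_efforts": joint torques, N m; "position": TCP position; "ee_rot": TCP orientation; "force": force on the tool from outside, world axes, zero at the start; "ft_torque": the same for the moment, N m; "width": opening from 0.0 (shut) to 1.0 (fully open); "gripper_force": force on a finger pad.
Only numpy, scipy, OpenCV 4.12 (cv2) and the standard library are available. Lean on these libraries where they do the work, as an engineer would, in place of code of your own. Each camera call takes 0.05 s, during which the arm holds its last target. There are 200 camera calls.

TASK

The stud has sheared off flush in one of the two T-nuts of the fixture plate, and the nut sits deep in its T-slot, just short of the end bar. Take the yellow hooked pick, reach along the slot, catch the toe behind the nut and drag it out of the open end until it lies on the bench clear of the plate, then lay the pick down on the bench clear of the plate and the nut. The pick is telescopic and nothing says how far its rod is drawn out, so feel your way in, and press and pull with it only gently; leave the sound stud and everything else where it is.

Things in the scene. Friction and masses are not known exactly. Their poses are not given: they have to be found in the camera images.
- plate: Grey T-slot fixture plate with a bright top, screwed to the bench, 100 mm long (x) and 110 mm wide, top 38 mm above the bench. Origin: centre of its underside; x along the slots, from their open front to their closed end, z up. Two T-slots run along x at y = +25 and -25 mm; the land between them (y within 19 mm) is flat. Screwed feet stand out to y = +-72 mm, 20 mm high.
- plate_front (a point): Middle of the upper edge of the plate's front face (plate x = -50 mm), where both slots are open. Each slot is 12 mm wide from the top down to 23 mm above the bench; below that, 21 mm wide down to its floor, 14 mm above the bench.
- plate_end (a point): Middle of the plate's top at the closed end of the slots (plate x = +50 mm): the flat front face of a dark steel end bar, 12 mm thick along x, 44 mm high, across both slots.
- nut: The dark T-nut with the sheared stud, a bright round break flush with its top: 30 mm long (x, same direction as the plate's x), head 18 mm wide and 7 mm high, on it a neck 10.5 mm wide and 5 mm high; 65 to 105 g. Origin: centre of its underside. A sprung ball in its foot presses it up against the slot's lips: in the slot its top is 28 mm above the bench, and sliding it takes 2 to 6 N.
- nut_rear (a point): Middle of the upper edge of the nut's rear face (nut x = +15 mm, 12 mm above its underside), toward the end bar. At the start 7 to 8 mm are free between this face and the end bar. The nut can leave the slot only by the open front, where it drops 14 mm to the bench.
- stud: The sound T-nut with its stud, washer and nut standing 76 mm above the bench, tightened in the other slot; to be left alone. Origin: centre of the underside of its T-nut.
- pick: The hooked pick, lying on the bench, hook downward. Handle yellow, flat-sided, 90 mm long (x), 28 mm wide (y), 34 mm high; whole pick 150 g. Origin: centre of the handle's underside, x toward the hook, z up.
- pick_grip (a point): Centre of the pick's handle, 17 mm above its underside; a good place to grasp it, from above, across its 28 mm width, firmly: if more than about 3 N push its toe up or down, the pick turns in the fingers.
- pick_root (a point): Where the 5 mm steel rod leaves the handle's front (pick x = 45 mm, 17 mm up) through a locking collar, 13 mm thick and 18 mm long. At the rod's end a square toe (5 mm along x, 6 mm wide) points down, ending 8 mm below the rod's underside. The rod telescopes: it is locked anew each time so that the toe's middle is 122 to 150 mm ahead of this point, and holds there in gentle use.
- spanner: Combination spanner, 191 mm long, lying on the bench; bystander.
- scrap_tin: Open grey tin, 74 mm across and 72 mm high, standing on the bench; bystander.
- tape_measure: Yellow tape measure, 34 x 76 x 62 mm, standing on the bench; bystander.
- marker_2: White marker with a red cap, 129 mm long, lying on the bench; bystander.

How it is judged:
By the outcome, as a careful person would: the job done as asked, in the order asked, and still so for the second after the job is handed in, with the robot touching nothing.
It also fails if it takes over 64 s, if anything falls off the work surface, if the arm or the gripper's body presses on something with over 40 N, if the wrist force passes 120 N, or if a joint passes its speed limit or range.

## Working session

There is one attempt and no reset: what is moved stays moved. The work goes in short steps, Python scripts to look and compute and a tool call to move; the robot and the scene stay as the last step left them, time stands still between calls to the robot, and variables do not carry over. Pictures are saved under pics/ and viewed, at most 10 in all, crops included, and the job is handed in when it is done.

Besides the shell and the picture viewer there is one more tool, called after "Emit:" as name([rows], argument=value, ...), one row to a line, values as JSON. drive_tool: Moves the arm, as the interface text tells. Its arguments: {"type":"object","properties":{"commands":{"type":"array"},"newtons":{"type":"number"}},"required":["commands"]}

```bash
mkdir -p pics; ls; python3 - <<'E'
from cell import readout,cams,job
import cv2,numpy as np
s=readout.observe();print({k:np.round(v,3) for k,v in s.items()})
for n in("scene","top"):
    cv2.imwrite(f"pics/{n}0.png",cams.get_image(n));i=cams.camera_info(n);print(n,np.round(i["camera_matrix"],1).tolist(),np.round(i["R"],3).tolist(),np.round(i["t"],3))
E
```

```text
pics
{'clock': np.float64(0.0), 'joints': array([-1.37 ,  0.435,  0.025,  1.574, -0.012,  1.134, -0.075]), 'dq': array([ 0.   ,  0.001, -0.   , -0.002, -0.001,  0.   ,  0.001]), 'joint_efforts': array([ 0.0000e+00, -6.6787e+01,  9.8600e-01, -3.1445e+01, -6.0000e-02,
        4.3000e-02,  0.0000e+00]), 'position': array([0.187, 0.596, 0.226]), 'ee_rot': array([-4.760e-01, -3.105e+00,  2.000e-03]), 'force': array([-0.683,  0.289,  0.11 ]), 'ft_torque': array([0.001, 0.003, 0.007]), 'gripper_force': np.float64(0.0), 'width': np.float64(0.999)}
scene [[542.4, 0.0, 278.6], [0.0, 542.4, 216.1], [0.0, 0.0, 1.0]] [[0.832, -0.554, -0.012], [-0.385, -0.563, -0.731], [0.398, 0.613, -0.682]] [-0.393  0.306  1.262]
top [[500.3, 0.0, 286.8], [0.0, 500.3, 212.0], [0.0, 0.0, 1.0]] [[0.016, -1.0, -0.01], [-0.988, -0.014, -0.153], [0.153, 0.012, -0.988]] [0.078 0.534 1.271]
```

View pics/top0.png

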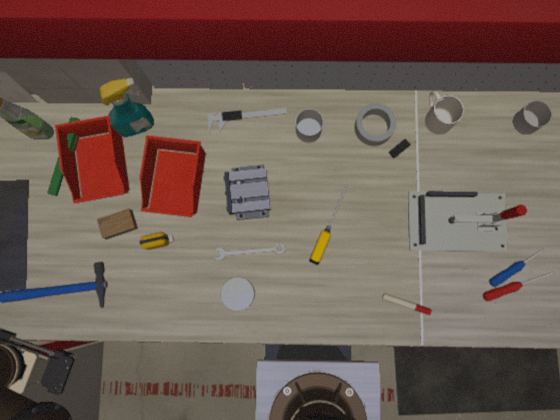

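View pics/scene0.png

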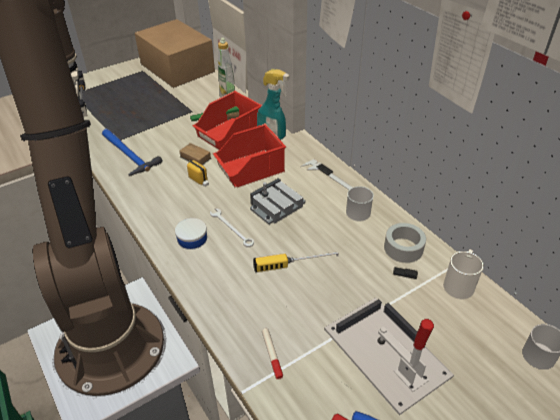

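The top view shows the plate around (248,192), the pick's handle at (320,245) and its hook tip near (343,193). The dark end bar seems to be on the plate's left (world +y). I'll zoom in.

```bash
python3 - <<'E'
import cv2,numpy as np
t=cv2.imread("pics/top0.png")[155:275,215:355];s=cv2.imread("pics/scene0.png")[165:285,240:350]
r=lambda a,k:cv2.resize(a,None,fx=k,fy=k,interpolation=cv2.INTER_CUBIC)
a=r(t,3.2);b=r(s,3.2);h=max(a.shape[0],b.shape[0])
cv2.imwrite("pics/z0.png",np.hstack([a,b])[:, :800])
E
```

```text
(no output)
```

View pics/z0.png

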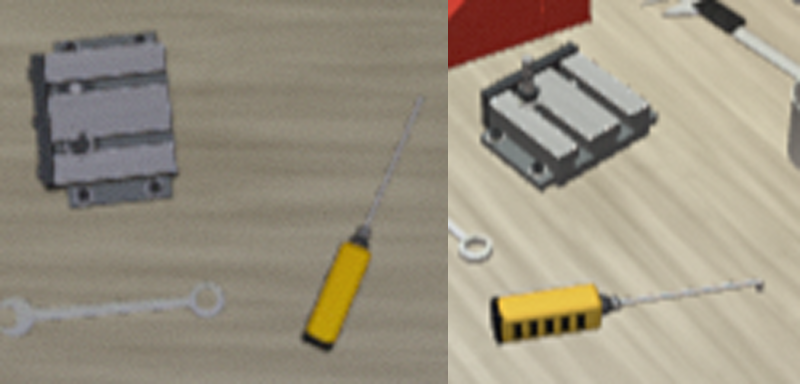

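The plate's end bar is on the left (world +y) and its front faces −y. The stud is in the near slot (crop (82,143)), so the nut is in the far slot, near crop (75,87). The pick's handle is at crop (337,290).

```bash
cat > h.py <<'E'
import cv2,numpy as np
from scipy.spatial.transform import Rotation as Ro
from cell import readout,cams,job
def ray(i,uv,z):
    K,R,t=map(np.array,(i["camera_matrix"],i["R"],i["t"]));c=-R.T@t
    d=(R.T@np.linalg.inv(K)@np.c_[np.atleast_2d(uv),np.ones(len(np.atleast_2d(uv)))].T).T
    return c+d*((z-c[2])/d[:,2])[:,None]
def proj(i,X):
    p=(np.array(i["camera_matrix"])@(np.array(i["R"])@np.atleast_2d(X).T+np.array(i["t"])[:,None])).T
    return p[:,:2]/p[:,2:]
def tool(X,s=None):  # world point -> tool-frame shift cm from current pose
    s=s or readout.observe();return Ro.from_rotvec(s["ee_rot"]).inv().apply(np.array(X)-s["position"])*100
def big(m):
    c=max(cv2.findContours(m,0,2)[0],key=cv2.contourArea);return c
E
python3 - <<'E'
from h import *
im=cv2.imread("pics/top0.png");i=cams.camera_info("top")
hsv=cv2.cvtColor(im,cv2.COLOR_BGR2HSV)
m=cv2.inRange(hsv,(18,120,90),(35,255,255));m[:, :290]=0;m[:,360:]=0
r=cv2.minAreaRect(big(m));b=ray(i,cv2.boxPoints(r),.034);print(r);print(b.round(3),b.mean(0))
tip=ray(i,[[215+419/3.2,155+98/3.2]],.013);root=ray(i,[[215+363/3.2,155+232/3.2]],.017);print("tip",tip,"root",root)
d=(tip-root)[0];print(np.hypot(d[0],d[1]),np.degrees(np.arctan2(d[1],d[0])))
# plate corners from zoomed crop
P=np.array([[45,46],[164,42],[177,174],[54,185]])/3.2+[215,155]
print(ray(i,P,.038).round(3))
s=readout.observe();R=Ro.from_rotvec(s["ee_rot"]).as_matrix();print(R.round(3))
w=cams.camera_info("wrist");Rc=np.array(w["R"]);c=-Rc.T@np.array(w["t"]);print("cam in tool",R.T@(c-s["position"]),(R.T@Rc.T).round(3),np.array(w["camera_matrix"]).round(0).tolist())
E
```

```text
((320.4310607910156, 245.82760620117188), (10.373208999633789, 32.170082092285156), 23.198591232299805)
[[ 0.412  0.026  0.034]
 [ 0.49  -0.007  0.034]
 [ 0.479 -0.032  0.034]
 [ 0.402  0.001  0.034]] [ 0.44579075 -0.00290129  0.034     ]
tip [[ 0.61131209 -0.07193889  0.013     ]] root [[ 0.49621916 -0.02479173  0.017     ]]
0.12437538365059334 -22.276179791874718
[[0.646 0.242 0.038]
 [0.651 0.143 0.038]
 [0.539 0.13  0.038]
 [0.529 0.231 0.038]]
[[-0.954  0.299 -0.   ]
 [ 0.299  0.954 -0.001]
 [-0.    -0.001 -1.   ]]
cam in tool [ 0.07773265 -0.00106117 -0.15834031] [[-0.    -0.958 -0.287]
 [ 1.    -0.     0.   ]
 [-0.    -0.287  0.958]] [[359.0, 0.0, 279.0], [0.0, 359.0, 204.0], [0.0, 0.0, 1.0]]
```

Emit:
drive_tool([
  [[0,0,0.4],[-8,-5,0],1],
  [[0,0,0.4],[-8,-5,0],1],
  [[0,0,0.8],[-16,-11,0],1],
  [[0,0,0.8],[-16,-11,0],1],
  [[0,0,0.8],[-20,-14,0],1],
  [[0,0,1.2],[-24,-17,0],1],
  [[0,0,1.2],[-28,-19,0],1],
  [[0,0,1.5],[-31,-21,0],1],
  [[0,0,1.5],[-31,-21,0],1],
  [[0,0,1.5],[-31,-21,0],1],
  [[0,0,1.5],[-31,-21,0],1],
  [[0,0,1.5],[-31,-21,0],1],
  [[0,0,1.5],[-31,-21,0],1],
])

```text
clock: 1.18
position: [0.4199, 0.3029, 0.2265]
ee_rot: [2.471, 1.94, -0.001]
force: [-0.2, -0.2, -0.8]
width: 1.0
gripper_force: 0.0
```

```bash
python3 - <<'E'
from h import *
s=readout.observe();R=Ro.from_rotvec(s["ee_rot"]).as_matrix();print(s["joints"].round(2),s["position"],np.degrees(np.arctan2(R[1,0],R[0,0])),tool([.505,-.028,.22]))
E
```

```text
[-1.08  0.27  0.45  1.86 -0.13  1.04 -0.82] [0.41989703 0.3029124  0.22647011] 76.26573166652553 [-30.12423683  16.12365005   0.65740477]
```

Emit:
drive_tool([
  [[0,0,0.4],[-8,4,0],1],
  [[0,0,0.4],[-8,4,0],1],
  [[0,0,0.8],[-16,8,0.3],1],
  [[0,0,0.8],[-16,8,0.3],1],
  [[0,0,1.2],[-22,12,0.5],1],
  [[0,0,1.2],[-22,12,0.5],1],
  [[0,0,1.2],[-26,14,0.6],1],
  [[0,0,1.72],[-30.1,16.1,0.6],1],
  [[0,0,1.72],[-30.1,16.1,0.6],1],
  [[0,0,1.72],[-30.1,16.1,0.6],1],
  [[0,0,1.72],[-30.1,16.1,0.6],1],
  [[0,0,1.72],[-30.1,16.1,0.6],1],
  [[0,0,1.72],[-30.1,16.1,0.6],1],
  [[0,0,1.72],[-30.1,16.1,0.6],1],
  [[0,0,1.72],[-30.1,16.1,0.6],1],
])

```text
clock: 2.43
position: [0.5069, -0.0264, 0.2204]
ee_rot: [3.084, -0.596, -0.001]
force: [-0.0, 0.7, 0.2]
width: 1.0
gripper_force: 0.0
```

```bash
python3 - <<'E'
from h import *
s=readout.observe();R=Ro.from_rotvec(s["ee_rot"]).as_matrix();print(s["joints"].round(2),s["position"],np.degrees(np.arctan2(R[1,0],R[0,0])))
i=cams.camera_info("wrist");im=cams.get_image("wrist");cv2.imwrite("pics/w1.png",im)
hsv=cv2.cvtColor(im,cv2.COLOR_BGR2HSV)
m=cv2.inRange(hsv,(18,120,60),(35,255,255))
c=big(m);r=cv2.minAreaRect(c);b=ray(i,cv2.boxPoints(r),.034);print(r);print(b.round(4),b.mean(0))
E
```

```text
[-0.79  0.34  0.97  1.91 -0.32  1.05 -1.64] [ 0.506879   -0.02642096  0.22039531] -21.88231252649639
((281.0, 236.5), (81.0, 26.0), 90.0)
[[ 0.4946 -0.0105  0.034 ]
 [ 0.4849 -0.0345  0.034 ]
 [ 0.4013 -0.002   0.034 ]
 [ 0.4116  0.0238  0.034 ]] [ 0.44809993 -0.00579535  0.034     ]
```

View pics/w1.png

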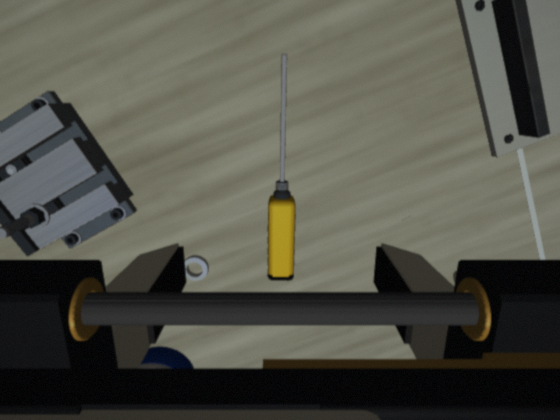

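The wrist view shows the pick straight ahead: handle rows 196–279 around column 282, collar at 181–196, rod tip at (284,54).

```bash
python3 - <<'E'
from h import *
im=cv2.imread("pics/w1.png");i=cams.camera_info("wrist")
q=ray(i,[[282,194.5],[282,279.5]],.030);t=ray(i,[[284,54]],.017)[0];col=ray(i,[[282,181]],.02)[0]
print(q,t,col,np.linalg.norm(q[0]-q[1]))
d=(t-col)[:2];L=np.linalg.norm(d);u=d/L;print("yaw",np.degrees(np.arctan2(u[1],u[0])), "front->tip",(t[:2]-q[0,:2])@u,"col->tip",L)
ctr=q[:,:2].mean(0);print("ctr",ctr);ctr2=t[:2]-u*0
s=readout.observe();print("shift for TCP above ctr, z=.004",tool([ctr[0],ctr[1],.004],s))
E
```

```text
[[ 0.48980867 -0.02373462  0.03      ]
 [ 0.40107382  0.01118036  0.03      ]] [ 0.61243293 -0.07409797  0.017     ] [ 0.50058083 -0.0280532   0.02      ] 0.09535684940306557
yaw -22.374891709663064 front->tip 0.13256381532312966 col->tip 0.12095873194417416
ctr [ 0.44544125 -0.00627713]
shift for TCP above ctr, z=.004 [-6.44658508  0.36707912 21.64720713]
```

Emit:
drive_tool([
  [[0,0,0.01],[-6.4,0.35,8],1],
  [[0,0,0.01],[-6.4,0.35,8],1],
  [[0,0,0.01],[-6.4,0.35,16],1],
  [[0,0,0.01],[-6.4,0.35,16],1],
  [[0,0,0.01],[-6.4,0.35,20],1],
  [[0,0,0.01],[-6.4,0.35,21.5],1],
  [[0,0,0.01],[-6.4,0.35,21.5],1],
  [[0,0,0.01],[-6.4,0.35,21.5],1],
  [[0,0,0.01],[-6.4,0.35,21.5],1],
])

```text
clock: 3.23
position: [0.4466, -0.0063, 0.006]
ee_rot: [-3.082, 0.607, 0.0]
force: [0.6, -0.2, 0.0]
width: 1.0
gripper_force: 0.0
```

Emit:
drive_tool([
  [[0,0,0],[0,0,0],-0.5],
  [[0,0,0],[0,0,0],-0.5],
  [[0,0,0],[0,0,0],-1],
  [[0,0,0],[0,0,0],-1],
  [[0,0,0],[0,0,0],-1],
  [[0,0,0],[0,0,0],-1],
  [[0,0,0],[0,0,0],-1],
  [[0,0,0],[0,0,0],-1],
  [[0,0,0],[0,0,0],-1],
  [[0,0,0],[0,0,0],-1],
  [[0,0,0],[0,0,0],-1],
  [[0,0,0],[0,0,0],-1],
], newtons=50)

```text
clock: 4.23
position: [0.4464, -0.0061, 0.0057]
ee_rot: [-3.081, 0.612, 0.0]
force: [0.8, 0.3, 0.4]
width: 0.303
gripper_force: 49.9
```

Emit:
drive_tool([
  [[0,0,0],[0,0,-3],-1],
  [[0,0,0],[0,0,-6],-1],
  [[0,0,-0.1],[0,0,-9],-1],
  [[0,0,-0.2],[0,-1,-13],-1],
  [[0,0,-0.3],[1,-2,-17],-1],
  [[0,0,-0.4],[2,-3,-20],-1],
  [[0,0,-0.5],[3,-5,-23],-1],
  [[0,0,-0.6],[4,-7,-24.5],-1],
  [[0,0,-0.7],[5,-9,-24.5],-1],
  [[0,0,-0.8],[6,-11,-24.5],-1],
  [[0,0,-0.9],[7,-12,-24.5],-1],
  [[0,0,-1.0],[8.1,-12.7,-24.5],-1],
  [[0,0,-1.1],[8.1,-12.7,-24.5],-1],
  [[0,0,-1.2],[8.1,-12.7,-24.5],-1],
  [[0,0,-1.3],[8.1,-12.7,-24.5],-1],
  [[0,0,-1.4],[8.1,-12.7,-24.5],-1],
  [[0,0,-1.5],[8.1,-12.7,-24.5],-1],
  [[0,0,-1.6],[8.1,-12.7,-24.5],-1],
  [[0,0,-1.7],[8.1,-12.7,-24.5],-1],
  [[0,0,-1.8],[8.1,-12.7,-24.5],-1],
])

```text
clock: 5.9
position: [0.5693, 0.08, 0.2502]
ee_rot: [-2.39, -2.038, 0.002]
force: [0.3, 0.6, -1.4]
width: 0.301
gripper_force: 49.9
```

Emit:
drive_tool([
  [[0,0,-0.12],[0,0,0],-1],
  [[0,0,-0.23],[0,0,0],-1],
  [[0,0,-0.23],[0,0,0],-1],
  [[0,0,-0.23],[0,0,0],-1],
  [[0,0,-0.23],[0,0,0],-1],
  [[0,0,-0.23],[0,0,0],-1],
])

```text
clock: 6.4
position: [0.5697, 0.0802, 0.2506]
ee_rot: [-2.149, -2.291, 0.0]
force: [-0.1, 0.4, -1.6]
width: 0.304
gripper_force: 49.9
```

```bash
python3 - <<'E'
from h import *
s=readout.observe();R=Ro.from_rotvec(s["ee_rot"]).as_matrix();print(s["joints"].round(2),s["position"],np.degrees(np.arctan2(R[1,0],R[0,0])),s["force"])
i=cams.camera_info("wrist");im=cams.get_image("wrist");cv2.imwrite("pics/w2.png",im)
np.savez("w2.npz",**{k:np.array(v) for k,v in i.items() if k in("camera_matrix","R","t")})
E
```

```text
[-0.57  0.35  0.46  1.69 -0.17  1.14  0.  ] [0.56969546 0.08016719 0.25060735] 93.67658913925658 [-0.13105298  0.35206843 -1.59376465]
```

View pics/w2.png

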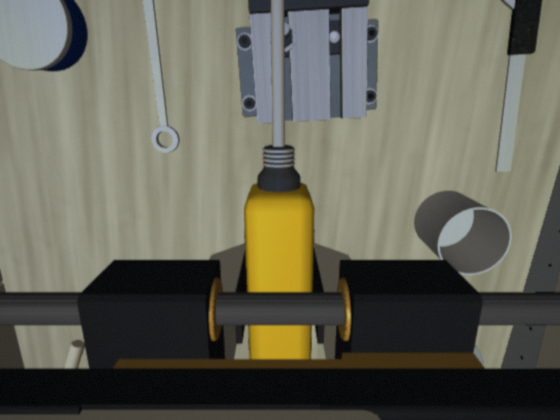

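The wrist view shows the plate at the top: front edge from (258,122) to (366,118), free slot near column 336 and the broken stud's bright spot at (335,37). I'll fit the edges numerically.

```bash
python3 - <<'E'
from h import *
im=cv2.imread("pics/w2.png");i=dict(np.load("w2.npz"))
g=cv2.cvtColor(im,cv2.COLOR_BGR2GRAY).astype(float)
for r in (20,37,50,80,110):print(r,g[r,286:380].astype(int).tolist())
for c in (300,315,350,360):print(c,g[0:20,c].astype(int).tolist(),g[108:130,c].astype(int).tolist())
E
```

```text
20 [87, 83, 93, 126, 136, 138, 134, 132, 131, 128, 131, 133, 134, 130, 132, 132, 132, 135, 133, 131, 132, 133, 136, 133, 131, 130, 132, 133, 135, 133, 132, 131, 130, 127, 127, 129, 128, 130, 131, 132, 136, 132, 115, 72, 61, 61, 60, 58, 60, 59, 56, 56, 50, 42, 42, 76, 124, 133, 132, 131, 134, 138, 135, 135, 137, 133, 129, 132, 133, 137, 134, 136, 140, 139, 137, 137, 137, 137, 139, 137, 132, 122, 95, 89, 86, 84, 84, 85, 86, 86, 87, 98, 131, 149]
37 [35, 32, 37, 42, 44, 59, 96, 124, 133, 132, 130, 133, 135, 134, 133, 134, 135, 134, 137, 132, 133, 134, 136, 136, 134, 135, 135, 135, 135, 136, 133, 135, 134, 130, 128, 131, 132, 131, 133, 133, 134, 136, 130, 122, 140, 153, 160, 163, 161, 156, 145, 137, 127, 100, 62, 77, 124, 137, 135, 132, 135, 136, 135, 136, 137, 134, 132, 133, 137, 135, 138, 141, 142, 141, 142, 137, 138, 140, 138, 138, 121, 82, 50, 45, 43, 45, 45, 48, 61, 88, 109, 129, 146, 151]
50 [131, 117, 101, 99, 126, 134, 137, 136, 134, 132, 130, 132, 134, 135, 134, 132, 136, 135, 135, 133, 133, 134, 137, 137, 136, 136, 135, 134, 137, 134, 135, 136, 135, 133, 132, 133, 134, 134, 134
[... 1282 characters left out ...]
135, 135, 136, 134, 135, 134, 131, 133, 141, 146, 145, 146, 143, 145, 146, 146]
315 [44, 43, 42, 43, 44, 42, 43, 37, 35, 57, 99, 123, 130, 129, 131, 131, 132, 132, 131, 132] [135, 136, 137, 137, 136, 136, 137, 138, 138, 137, 134, 135, 137, 143, 144, 144, 143, 144, 145, 144, 145, 142]
350 [43, 41, 42, 44, 40, 33, 39, 78, 114, 130, 135, 134, 133, 133, 134, 134, 134, 134, 135, 134] [139, 138, 139, 139, 138, 140, 139, 137, 136, 134, 135, 143, 145, 147, 147, 146, 148, 147, 149, 149, 147, 149]
360 [41, 46, 42, 40, 36, 32, 51, 94, 128, 137, 138, 138, 138, 135, 137, 138, 137, 138, 138, 137] [142, 142, 142, 142, 142, 141, 141, 141, 139, 133, 135, 141, 147, 147, 146, 148, 147, 148, 148, 148, 150, 149]
```

```bash
python3 - <<'E'
from h import *
i=dict(np.load("w2.npz"))
a=ray(i,[[334.8,9],[334.9,20],[335.3,50],[336.05,110],[336.2,119.3]],.038);print(a.round(4))
e=ray(i,[[300,10.6],[315,9.6],[350,7.4],[360,6.9]],.038);f=ray(i,[[300,121.5],[315,120.5],[350,118.5],[360,118]],.038)
for p in(e,f):
    k=np.polyfit(p[:,0],p[:,1],1);print("edge yaw",np.degrees(np.arctan(k[0]))+90,"y at slot x",np.polyval(k,a[:,0].mean()))
d=a[0]-a[-1];print("len",np.linalg.norm(d),"yaw",np.degrees(np.arctan2(d[1],d[0])))
print("width",np.linalg.norm(ray(i,[[328.7,50]],.038)-ray(i,[[341.9,50]],.038)))
print("plate width",ray(i,[[378-11,80]],.038), "break",ray(i,[[335,37]],.028))
E
```

```text
[[0.6105 0.2377 0.038 ]
 [0.6116 0.2285 0.038 ]
 [0.6148 0.2027 0.038 ]
 [0.6216 0.1475 0.038 ]
 [0.6227 0.1385 0.038 ]]
edge yaw 96.85256986264096 y at slot x 0.23890182510042954
edge yaw 96.91607988416854 y at slot x 0.1377024256757433
len 0.09993691759927556 yaw 97.00550585353481
width 0.012617660977821368
plate width [[0.64867007 0.1777162  0.038     ]] break [[0.61460425 0.21558948 0.028     ]]
```

```bash
python3 - <<'E'
from h import *
print(tool([.6349,.0392,.06]))
E
```

```text
[-4.51533785  6.2433551  19.06055206]
```

Emit:
drive_tool([
  [[0,0,-0.058],[-2,3,0],-1],
  [[0,0,-0.058],[-4.5,6.25,0],-1],
  [[0,0,-0.058],[-4.5,6.25,3],-1],
  [[0,0,-0.058],[-4.5,6.25,7],-1],
  [[0,0,-0.058],[-4.5,6.25,11],-1],
  [[0,0,-0.058],[-4.5,6.25,15],-1],
  [[0,0,-0.058],[-4.5,6.25,18],-1],
  [[0,0,-0.058],[-4.5,6.25,19.05],-1],
  [[0,0,-0.058],[-4.5,6.25,19.05],-1],
  [[0,0,-0.058],[-4.5,6.25,19.05],-1],
  [[0,0,-0.058],[-4.5,6.25,19.05],-1],
])

```text
clock: 7.37
position: [0.6369, 0.0395, 0.0626]
ee_rot: [2.077, 2.353, 0.004]
force: [0.1, -0.5, -1.3]
width: 0.304
gripper_force: 49.9
```

```bash
python3 - <<'E'
from h import *
s=readout.observe();R=Ro.from_rotvec(s["ee_rot"]).as_matrix();print(s["joints"].round(2),s["position"],np.degrees(np.arctan2(R[1,0],R[0,0])),s["force"],R[2].round(4))
ims=[]
for n in("top","scene"):
    i=cams.camera_info(n);im=cams.get_image(n);cv2.imwrite(f"pics/{n}3.png",im)
    c=proj(i,[.612,.2,.04])[0].astype(int);ims.append(cv2.resize(im[c[1]-40:c[1]+40,c[0]-50:c[0]+50],None,fx=4,fy=4,interpolation=cv2.INTER_CUBIC));print(n,c-[50,40])
    print(proj(i,[[.6105,.2377,.038],[.6227,.1385,.038]]).round(1).tolist())
w=cams.get_image("wrist")
cv2.imwrite("pics/c3.png",np.vstack([np.hstack(ims),cv2.resize(w[:250,180:430],(280,280)).repeat(1,0) if 0 else cv2.copyMakeBorder(w[:250,100:460],0,0,0,440,0)]))
E
```

```text
[-0.4   0.64  0.38  1.73 -0.31  0.82  0.25] [0.6369314  0.03946486 0.06255724] 97.13320788609194 [ 0.11172065 -0.46242065 -1.26728418] [-1.0e-04  3.6e-03 -1.0e+00]
top [194 141]
[[230.3, 182.4], [267.7, 178.4]]
scene [230 151]
[[273.1, 185.7], [295.4, 202.3]]
```

View pics/c3.png

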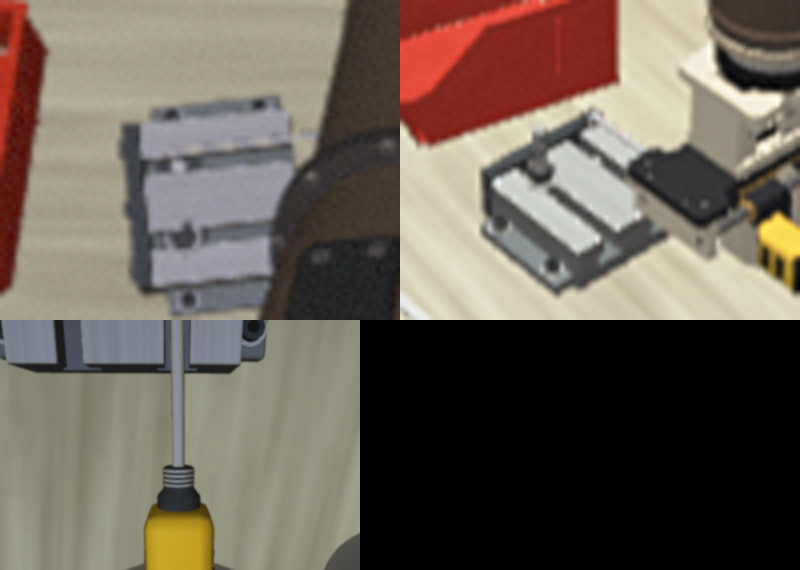

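The wrist crop shows the rod (column 177) over the slot (163–190), and the scene and top crops agree. The pose was probably still settling, so I'll hold and re-measure.

Emit:
drive_tool([
  [[0,0,0],[0,0,0],-1],
  [[0,0,0],[0,0,0],-1],
  [[0,0,0],[0,0,0],-1],
  [[0,0,0],[0,0,0],-1],
])

```text
clock: 7.85
position: [0.6353, 0.0395, 0.0605]
ee_rot: [2.078, 2.356, 0.001]
force: [0.2, -0.8, -1.3]
width: 0.302
gripper_force: 49.9
```

```bash
cat >> h.py <<'E'
E0=np.array([.6105,.2377,0]);U=np.array([-.1219,.9925,0])
def stat():
    s=readout.observe();p=s["position"]-E0;R=Ro.from_rotvec(s["ee_rot"]).as_matrix()
    print("along from end",round(p@U*1000,2),"lateral(+ = plate -y/world+x)",round((p@np.array([U[1],-U[0],0]))*1000,2),"z",round(p[2]*1000,2),"yaw",round(np.degrees(np.arctan2(R[1,0],R[0,0])),2),"tilt",R[2,:2].round(4),"F along",round(s["force"]@U,2),"lat",round(s["force"]@np.array([U[1],-U[0],0]),2),"z",round(s["force"][2],2),"T",s["ft_torque"].round(3),s["clock"])
E
python3 -c "
from h import *
stat()"
```

```text
along from end -199.7 lateral(+ = plate -y/world+x) 0.42 z 60.48 yaw 97.16 tilt [0.0001 0.0004] F along -0.85 lat 0.05 z -1.26 T [-0.111  0.083 -0.003] 7.85
```

Emit:
drive_tool([
  [[0,0,0],[0,0,1],-1],
  [[0,0,0],[0,0,2],-1],
  [[0,0,0],[0,-0.04,2.5],-1],
  [[0,0,0],[0,-0.04,2.8],-1],
  [[0,0,0],[0,-0.04,2.9],-1],
  [[0,0,0],[0,-0.04,2.9],-1],
  [[0,0,0],[0,-0.04,2.9],-1],
  [[0,0,0],[0,-0.04,2.9],-1],
])

```text
clock: 8.52
position: [0.6349, 0.0394, 0.0315]
ee_rot: [2.078, 2.356, 0.0]
force: [-0.5, 0.2, -1.7]
width: 0.3
gripper_force: 49.9
```

```bash
python3 -c "
from h import *
stat()"
```

```text
along from end -199.8 lateral(+ = plate -y/world+x) 0.02 z 31.47 yaw 97.16 tilt [-0.      0.0003] F along 0.23 lat -0.46 z -1.74 T [-0.093  0.022 -0.058] 8.5167
```

Emit:
drive_tool([
  [[0,0,0],[0.3,0,0],-1],
  [[0,0,0],[0.6,0,0],-1],
  [[0,0,0],[0.9,0,0],-1],
  [[0,0,0],[1.0,0,0],-1],
  [[0,0,0],[1.0,0,0],-1],
  [[0,0,0],[1.1,0,0],-1],
  [[0,0,0],[1.1,0,0],-1],
  [[0,0,0],[1.2,0,0],-1],
  [[0,0,0],[1.2,0,0],-1],
  [[0,0,0],[1.2,0,0],-1],
])

```text
clock: 9.35
position: [0.6332, 0.0513, 0.0312]
ee_rot: [-2.078, -2.356, 0.0]
force: [-0.0, -0.6, -1.9]
width: 0.301
gripper_force: 49.9
```

Emit:
drive_tool([
  [[0,0,0],[0.05,0,0],-1],
  [[0,0,0],[0.1,0,0],-1],
  [[0,0,0],[0.15,0,0],-1],
  [[0,0,0],[0.2,0,0],-1],
  [[0,0,0],[0.2,0,0],-1],
  [[0,0,0],[0.2,0,0],-1],
])

```text
clock: 9.85
position: [0.633, 0.0534, 0.0312]
ee_rot: [-2.078, -2.356, -0.0]
force: [1.0, 0.5, -1.4]
width: 0.301
gripper_force: 49.9
```

```bash
python3 -c "
from h import *
stat()"
```

```text
along from end -185.66 lateral(+ = plate -y/world+x) -0.11 z 31.23 yaw 97.16 tilt [0.0001 0.    ] F along 0.4 lat 1.05 z -1.41 T [-0.146  0.102  0.006] 9.85
```

Emit:
drive_tool([
  [[0,0,0],[0.05,0,0],-1],
  [[0,0,0],[0.1,0,0],-1],
  [[0,0,0],[0.1,0,0],-1],
  [[0,0,0],[0.1,0,0],-1],
])

```text
clock: 10.18
position: [0.6329, 0.0544, 0.0312]
ee_rot: [-2.078, -2.356, -0.0]
force: [0.0, -0.3, -2.1]
width: 0.303
gripper_force: 49.9
```

Emit:
drive_tool([
  [[0,0,0],[0.05,0,0],-1],
  [[0,0,0],[0.1,0,0],-1],
  [[0,0,0],[0.1,0,0],-1],
  [[0,0,0],[0.1,0,0],-1],
])

```text
clock: 10.52
position: [0.6328, 0.0554, 0.0312]
ee_rot: [2.078, 2.356, 0.0]
force: [-0.4, -0.3, -2.1]
width: 0.302
gripper_force: 49.9
```

Emit:
drive_tool([
  [[0,0,0],[0.05,0,0],-1],
  [[0,0,0],[0.1,0,0],-1],
  [[0,0,0],[0.1,0,0],-1],
  [[0,0,0],[0.1,0,0],-1],
])

```text
clock: 10.85
position: [0.6326, 0.0564, 0.0312]
ee_rot: [-2.078, -2.356, -0.0]
force: [-0.0, -0.7, -1.9]
width: 0.299
gripper_force: 49.9
```

Emit:
drive_tool([
  [[0,0,0],[0.05,0,0],-1],
  [[0,0,0],[0.1,0,0],-1],
  [[0,0,0],[0.1,0,0],-1],
  [[0,0,0],[0.1,0,0],-1],
])

```text
clock: 11.18
position: [0.6325, 0.0574, 0.0312]
ee_rot: [-2.078, -2.356, -0.0]
force: [-0.7, -0.3, -1.8]
width: 0.302
gripper_force: 49.9
```

Emit:
drive_tool([
  [[0,0,0],[0.05,0,0],-1],
  [[0,0,0],[0.1,0,0],-1],
  [[0,0,0],[0.1,0,0],-1],
  [[0,0,0],[0.1,0,0],-1],
])

```text
clock: 11.52
position: [0.6324, 0.0584, 0.0312]
ee_rot: [-2.078, -2.356, -0.0]
force: [-0.9, 0.0, -1.2]
width: 0.3
gripper_force: 49.9
```

Emit:
drive_tool([
  [[0,0,0],[0.05,0,0],-1],
  [[0,0,0],[0.1,0,0],-1],
  [[0,0,0],[0.1,0,0],-1],
  [[0,0,0],[0.1,0,0],-1],
])

```text
clock: 11.85
position: [0.6323, 0.0594, 0.0312]
ee_rot: [2.078, 2.356, 0.0]
force: [-0.1, 0.2, -2.2]
width: 0.304
gripper_force: 49.9
```

Emit:
drive_tool([
  [[0,0,0],[0.05,0,0],-1],
  [[0,0,0],[0.1,0,0],-1],
  [[0,0,0],[0.1,0,0],-1],
  [[0,0,0],[0.1,0,0],-1],
])

```text
clock: 12.18
position: [0.6322, 0.0603, 0.0312]
ee_rot: [2.078, 2.356, 0.0]
force: [-0.8, -0.1, -1.9]
width: 0.302
gripper_force: 49.9
```

Emit:
drive_tool([
  [[0,0,0],[0.05,0,0],-1],
  [[0,0,0],[0.1,0,0],-1],
  [[0,0,0],[0.1,0,0],-1],
  [[0,0,0],[0.1,0,0],-1],
])

```text
clock: 12.52
position: [0.6321, 0.0605, 0.0313]
ee_rot: [2.079, 2.355, -0.001]
force: [0.8, -3.3, -1.6]
width: 0.3
gripper_force: 49.9
```

Contact with the end bar is clear: y = 0.0605, 3.3 N. That puts the toe's middle about 131 mm ahead of the root, which is within the allowed range. I'll back off about 1.1 mm and then lower.

Emit:
drive_tool([
  [[0,0,0],[-0.1,0,0],-1],
  [[0,0,0],[-0.19,0,0],-1],
  [[0,0,0],[-0.19,0,0],-1],
  [[0,0,0],[-0.19,0,0],-1],
  [[0,0,0],[-0.19,0,0.1],-1],
  [[0,0,0],[-0.19,0,0.2],-1],
  [[0,0,0],[-0.19,0,0.3],-1],
  [[0,0,0],[-0.19,0,0.4],-1],
  [[0,0,0],[-0.19,0,0.5],-1],
  [[0,0,0],[-0.19,0,0.5],-1],
  [[0,0,0],[-0.19,0,0.5],-1],
])

```text
clock: 13.43
position: [0.6322, 0.0594, 0.0261]
ee_rot: [-2.078, -2.356, 0.0]
force: [0.0, -0.2, -1.0]
width: 0.303
gripper_force: 49.9
```

```bash
python3 -c "
from h import *
stat()"
```

```text
along from end -179.63 lateral(+ = plate -y/world+x) -0.17 z 26.14 yaw 97.16 tilt [ 0.     -0.0001] F along -0.16 lat -0.0 z -0.97 T [-0.13   0.056 -0.012] 13.4333
```

Emit:
drive_tool([
  [[0,0,0],[0,0,0.1],-1],
  [[0,0,0],[0,0,0.15],-1],
  [[0,0,0],[0,0,0.2],-1],
  [[0,0,0],[0,0,0.2],-1],
  [[0,0,0],[0,0,0.2],-1],
])

```text
clock: 13.85
position: [0.6322, 0.0594, 0.0242]
ee_rot: [-2.078, -2.356, 0.0]
force: [-0.3, 0.2, -1.5]
width: 0.301
gripper_force: 49.9
```

```bash
python3 -c "
from h import *
stat()"
```

```text
along from end -179.62 lateral(+ = plate -y/world+x) -0.16 z 24.23 yaw 97.16 tilt [ 0. -0.] F along 0.25 lat -0.27 z -1.47 T [-0.145  0.053  0.046] 13.85
```

Emit:
drive_tool([
  [[0,0,0],[0,0,0.1],-1],
  [[0,0,0],[0,0,0.2],-1],
  [[0,0,0],[0,0,0.3],-1],
  [[0,0,0],[0,0,0.3],-1],
  [[0,0,0],[0,0,0.3],-1],
])

```text
clock: 14.27
position: [0.6322, 0.0594, 0.0211]
ee_rot: [-2.078, -2.356, 0.0]
force: [0.3, -0.2, -2.0]
width: 0.3
gripper_force: 49.9
```

Emit:
drive_tool([
  [[0,0,0],[-0.05,0,0],-1],
  [[0,0,0],[-0.1,0,0],-1],
  [[0,0,0],[-0.15,0,0],-1],
  [[0,0,0],[-0.2,0,0],-1],
  [[0,0,0],[-0.25,0,0],-1],
  [[0,0,0],[-0.3,0,0],-1],
  [[0,0,0],[-0.3,0,0],-1],
])

```text
clock: 14.85
position: [0.6325, 0.0575, 0.0212]
ee_rot: [-2.077, -2.356, -0.001]
force: [-0.8, 4.1, -3.0]
width: 0.299
gripper_force: 49.9
```

```bash
python3 -c "
from h import *
stat()"
```

```text
along from end -181.56 lateral(+ = plate -y/world+x) -0.16 z 21.15 yaw 97.2 tilt [ 0.0012 -0.0002] F along 4.18 lat -0.27 z -2.96 T [ 0.83   0.141 -0.022] 14.85
```

The toe has caught the nut (4 N of pull). I'll drag slowly.

Emit:
drive_tool([
  [[0,0,0],[-0.1,0,0],-1],
  [[0,0,0],[-0.2,0,0],-1],
  [[0,0,0],[-0.3,0,0],-1],
  [[0,0,0],[-0.4,0,0],-1],
  [[0,0,0],[-0.5,0,0],-1],
  [[0,0,0],[-0.6,0,0],-1],
  [[0,0,0],[-0.7,0,0],-1],
  [[0,0,0],[-0.8,0,0],-1],
  [[0,0,0],[-0.9,0,0],-1],
  [[0,0,0],[-1.0,0,0],-1],
])

```text
clock: 15.68
position: [0.6336, 0.0481, 0.0211]
ee_rot: [-2.076, -2.356, -0.001]
force: [-0.9, 6.1, -2.3]
width: 0.299
gripper_force: 49.9
```

```bash
python3 -c "
from h import *
stat()"
```

```text
along from end -191.03 lateral(+ = plate -y/world+x) -0.24 z 21.08 yaw 97.23 tilt [ 0.0017 -0.0005] F along 6.16 lat -0.15 z -2.33 T [ 1.238  0.192 -0.025] 15.6833
```

Emit:
drive_tool([
  [[0,0,0],[-0.15,0,0],-1],
  [[0,0,0],[-0.35,0,0],-1],
  [[0,0,0],[-0.55,0,0],-1],
  [[0,0,0],[-0.75,0,0],-1],
  [[0,0,0],[-0.95,0,0],-1],
  [[0,0,0],[-1.15,0,0],-1],
  [[0,0,0],[-1.35,0,0],-1],
  [[0,0,0],[-1.55,0,0],-1],
  [[0,0,0],[-1.75,0,0],-1],
  [[0,0,0],[-1.95,0,0],-1],
  [[0,0,0],[-2.15,0,0],-1],
  [[0,0,0],[-2.35,0,0],-1],
  [[0,0,0],[-2.55,0,0],-1],
  [[0,0,0],[-2.75,0,0],-1],
  [[0,0,0],[-2.95,0,0],-1],
  [[0,0,0],[-3.15,0,0],-1],
  [[0,0,0],[-3.35,0,0],-1],
  [[0,0,0],[-3.55,0,0],-1],
  [[0,0,0],[-3.75,0,0],-1],
  [[0,0,0],[-4.0,0,0],-1],
])

```text
clock: 17.35
position: [0.6384, 0.0088, 0.021]
ee_rot: [-2.075, -2.356, -0.001]
force: [-1.9, 7.1, -2.4]
width: 0.301
gripper_force: 49.9
```

```bash
python3 - <<'E'
from h import *
stat()
cv2.imwrite("pics/w4.png",cams.get_image("wrist")[:200,100:460].repeat(2,0).repeat(2,1))
E
```

```text
along from end -230.58 lateral(+ = plate -y/world+x) -0.21 z 20.96 yaw 97.25 tilt [ 0.0022 -0.0008] F along 7.32 lat -1.06 z -2.44 T [ 1.426  0.273 -0.022] 17.35
```

View pics/w4.png

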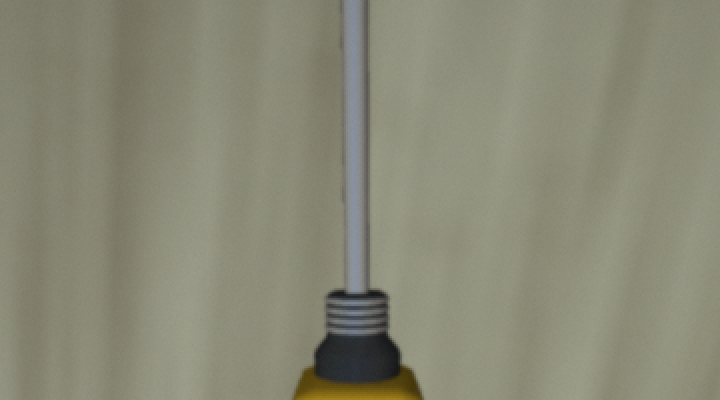

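The view shows only the rod, with the collar as before. The nut is out of frame, but the steady 7 N says it's following.

Emit:
drive_tool([
  [[0,0,0],[-0.2,0,0],-1],
  [[0,0,0],[-0.4,0,0],-1],
  [[0,0,0],[-0.6,0,0],-1],
  [[0,0,0],[-0.8,0,0],-1],
  [[0,0,0],[-1.0,0,0],-1],
  [[0,0,0],[-1.2,0,0],-1],
  [[0,0,0],[-1.4,0,0],-1],
  [[0,0,0],[-1.6,0,0],-1],
  [[0,0,0],[-1.8,0,0],-1],
  [[0,0,0],[-2.0,0,0],-1],
  [[0,0,0],[-2.2,0,0],-1],
  [[0,0,0],[-2.4,0,0],-1],
  [[0,0,0],[-2.5,0,0],-1],
])

```text
clock: 18.48
position: [0.6415, -0.0167, 0.021]
ee_rot: [-2.076, -2.356, -0.001]
force: [-1.3, 5.4, -1.1]
width: 0.299
gripper_force: 49.9
```

Emit:
drive_tool([
  [[0,0,0],[-0.1,0,0],-1],
  [[0,0,0],[-0.2,0,0],-1],
  [[0,0,0],[-0.3,0,0],-1],
  [[0,0,0],[-0.4,0,0],-1],
  [[0,0,0],[-0.5,0,0],-1],
  [[0,0,0],[-0.6,0,0],-1],
  [[0,0,0],[-0.7,0,0],-1],
  [[0,0,0],[-0.8,0,0],-1],
])

```text
clock: 19.15
position: [0.643, -0.0262, 0.0212]
ee_rot: [2.079, 2.356, -0.0]
force: [1.1, 1.1, -1.6]
width: 0.305
gripper_force: 49.9
```

```bash
python3 -c "
from h import *
stat()"
```

```text
along from end -265.84 lateral(+ = plate -y/world+x) 0.05 z 21.22 yaw 97.15 tilt [-0.0001 -0.0001] F along 0.91 lat 1.23 z -1.6 T [0.054 0.064 0.001] 19.15
```

The force has dropped away near the front edge, so I'll look.

```bash
python3 - <<'E'
from h import *
ims=[]
for n in("top","scene"):
    i=cams.camera_info(n);im=cams.get_image(n);cv2.imwrite(f"pics/{n}5.png",im)
    c=proj(i,[.62,.14,.02])[0].astype(int);ims.append(cv2.resize(im[c[1]-45:c[1]+45,c[0]-33:c[0]+33],None,fx=6,fy=6,interpolation=cv2.INTER_CUBIC));print(n,c-[33,45])
cv2.imwrite("pics/c5.png",np.hstack(ims))
E
```

```text
top [234 135]
scene [261 161]
```

View pics/c5.png

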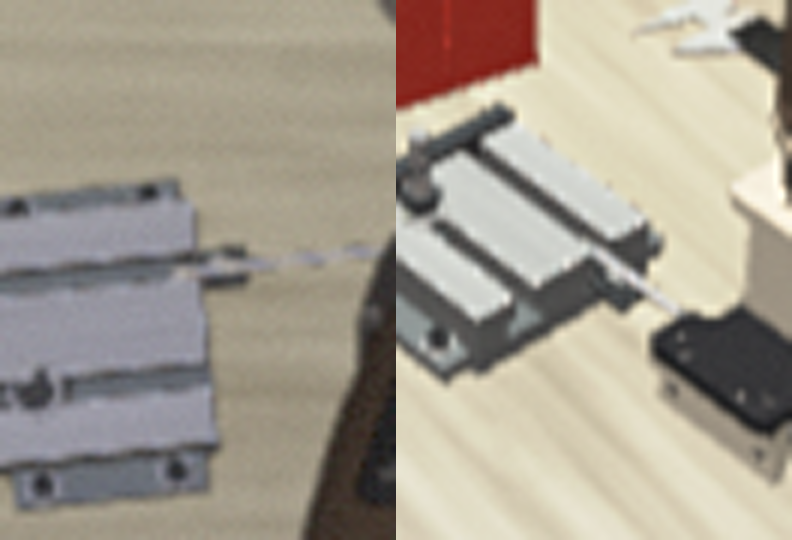

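The top crop shows the nut sticking about 18 mm out of the slot (columns 205–247) with the rod over it, and the toe is still inside the mouth. I'll continue.

Emit:
drive_tool([
  [[0,0,0],[-0.1,0,0],-1],
  [[0,0,0],[-0.2,0,0],-1],
  [[0,0,0],[-0.3,0,0],-1],
  [[0,0,0],[-0.4,0,0],-1],
  [[0,0,0],[-0.5,0,0],-1],
  [[0,0,0],[-0.6,0,0],-1],
])

```text
clock: 19.75
position: [0.6437, -0.0321, 0.0212]
ee_rot: [-2.079, -2.356, 0.0]
force: [-0.5, -0.0, -0.8]
width: 0.304
gripper_force: 49.9
```

Emit:
drive_tool([
  [[0,0,0],[-0.1,0,0],-1],
  [[0,0,0],[-0.2,0,0],-1],
  [[0,0,0],[-0.3,0,0],-1],
  [[0,0,0],[-0.4,0,0],-1],
  [[0,0,0],[-0.5,0,0],-1],
  [[0,0,0],[-0.6,0,0],-1],
])

```text
clock: 20.25
position: [0.6446, -0.0379, 0.0213]
ee_rot: [2.078, 2.356, 0.0]
force: [0.3, -0.0, -0.6]
width: 0.299
gripper_force: 49.9
```

```bash
python3 -c "
from h import *
stat()"
```

```text
along from end -277.69 lateral(+ = plate -y/world+x) 0.2 z 21.27 yaw 97.16 tilt [0.0001 0.0002] F along -0.04 lat 0.26 z -0.64 T [0.01  0.054 0.021] 20.25
```

```bash
python3 - <<'E'
from h import *
i=cams.camera_info("top");im=cams.get_image("top");cv2.imwrite("pics/top6.png",im)
for f in("top5","top6"):
    g=cv2.cvtColor(cv2.imread(f"pics/{f}.png"),cv2.COLOR_BGR2GRAY)
    print(f);print(g[172:188,262:290])
print(proj(i,[[.6227,.1385,.038],[.6227,.1385,.0]]))
E
```

```text
top5
[[152 151 155 150 122 143 154 156 158 161 157 159 160 161 162 163 160 159
  161 161 161 162 161 160 162 160 162 159]
 [151 154 150 148 123 144 157 158 157 161 162 161 161 158 162 162 161 162
  159 159 159 163 162 162 161 162 160 161]
 [151 148 148 150 124 146 161 162 164 161 163 165 161 161 163 160 160 166
  163 162 162 159 162 162 160 161 162 160]
 [149 154 154 152 124 150 164 164 153 141 140 142 141 156 165 160 160 161
  160 160 159 159 161 163 156 165 161 160]
 [146 141 133 125 112 129 134 133 122  99  88  96 102 150 165 165 166 164
  166 162 163 152 152 151 157 160 163 164]
 [115  99  89  72  86  89  98 116 126 103  80  74  80 125 144 154 158 161
  161 165 161 156 152 147 151 159 164 164]
 [ 88  77  72  71  82  77 103 142 157 144 135 128 124 133 139 147 153 158
  157 167 163 161 155 149 143 143 157 168]
 [113 124 133 128 126 125 133 154 161 163 165 152 147 147 149 145 146 146
  158 163 161 158 155 150 139 142 157 163]
 [121 154 167 151 148 139 134 129 134 128 130 114 107 117 143 139 142 143
  152 159 157 157 155 156 156 159 156 158]
 [144 161 163 148 139 104  83  72  70  71 
[... 2014 characters left out ...]
 145 144 144
  147 148 147 147 146 149 149 147 147 147]
 [151 153 151 151 149 124 132 128 118 122 140 148 149 148 142 144 144 143
  142 143 144 144 147 145 144 147 149 146]
 [150 150 150 151 152 126 141 148 147 144 149 145 148 144 144 143 144 146
  143 146 146 147 146 150 147 149 148 149]
 [150 152 152 153 151 130 142 148 151 151 150 154 151 152 151 149 145 147
  148 152 152 151 152 153 155 151 150 155]
 [150 151 153 150 151 138 138 149 153 154 156 154 155 154 158 153 155 155
  153 157 154 155 156 155 154 154 155 157]
 [151 151 148 152 152 149 137 144 156 157 158 158 157 159 160 156 156 157
  155 156 155 155 155 154 155 155 154 156]]
[[267.71983119 178.42463006]
 [268.37791474 181.47259574]]
```

The top view's pixels show the nut now outside the mouth and turned, with its bright break at about (273,177). I'll lift the pick clear and look from close by with the wrist camera.

Emit:
drive_tool([
  [[0,0,0],[0,0,-1],-1],
  [[0,0,0],[0,0,-3],-1],
  [[0,0,0],[0,0,-6],-1],
  [[0,0,0],[0,0,-9],-1],
  [[0,0,0],[1,-2,-10],-1],
  [[0,0,0],[4,-4,-10],-1],
  [[0,0,0],[6.5,-4.5,-10],-1],
  [[0,0,0],[6.5,-4.5,-10],-1],
  [[0,0,0],[6.5,-4.5,-10],-1],
  [[0,0,0],[6.5,-4.5,-10],-1],
])

```text
clock: 21.13
position: [0.5922, 0.0206, 0.122]
ee_rot: [2.077, 2.355, 0.001]
force: [-0.8, -0.7, -2.5]
width: 0.298
gripper_force: 49.9
```

```bash
python3 - <<'E'
from h import *
stat()
i=cams.camera_info("wrist");im=cams.get_image("wrist");cv2.imwrite("pics/w7full.png",im)
np.savez("w7.npz",**{k:np.array(v) for k,v in i.items() if k in("camera_matrix","R","t")})
cv2.imwrite("pics/w7.png",cv2.resize(im[0:150,250:450],None,fx=4,fy=4,interpolation=cv2.INTER_CUBIC))
E
```

```text
along from end -213.22 lateral(+ = plate -y/world+x) -44.62 z 121.96 yaw 97.17 tilt [-0.0005  0.0011] F along -0.59 lat -0.89 z -2.5 T [-0.192  0.013 -0.054] 21.1333
```

View pics/w7.png

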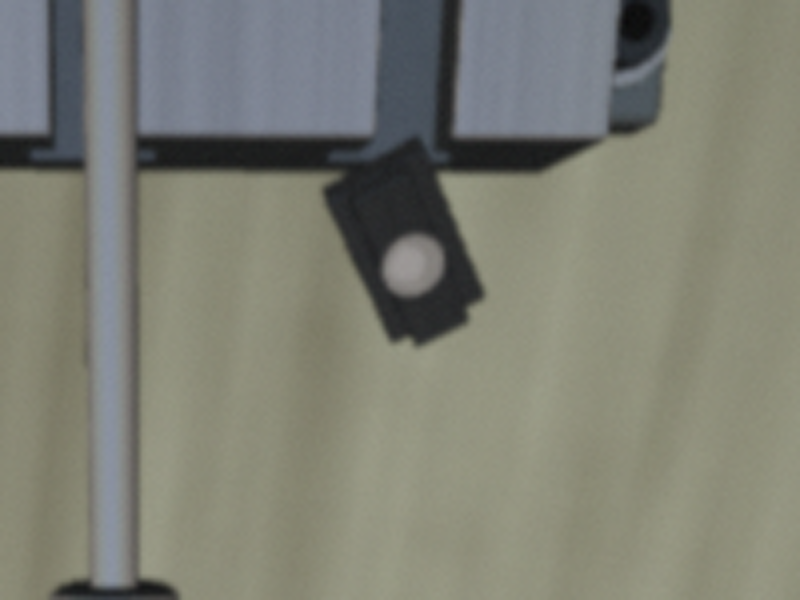

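The nut leans out of the slot mouth: its rear (crop (322,190)–(415,138)) is still on the slot floor's edge, its front is down on the bench, and it is yawed about 25°. I need one more hook behind its rear, so I'll measure that.

```bash
python3 - <<'E'
from h import *
i=dict(np.load("w7.npz"));N=np.array([U[1],-U[0],0])
def P(uv,z):
    p=ray(i,[[250+uv[0]/4,uv[1]/4]],z)[0]-E0;return (round(p@U*1000,1),round(p@N*1000,1))
for n,uv,z in [("rearL",(322,190),.02),("rearR",(415,138),.02),("frontL",(392,342),.007),("frontR",(484,296),.007),("break",(412,265),.015),("plate lip",(415,136),.038),("floor edge",(340,160),.014),("floorR",(448,160),.014)]:print(n,P(uv,z))
E
```

```text
rearL (np.float64(-104.9), np.float64(-11.2))
rearR (np.float64(-96.9), np.float64(3.9))
frontL (np.float64(-128.7), np.float64(4.3))
frontR (np.float64(-120.8), np.float64(20.4))
break (np.float64(-116.3), np.float64(5.6))
plate lip (np.float64(-99.4), np.float64(0.5))
floor edge (np.float64(-99.5), np.float64(-7.5))
floorR (np.float64(-99.4), np.float64(10.9))
```

Emit:
drive_tool([
  [[0,0,0],[-2.5,2.5,0],-1],
  [[0,0,0],[-5,4.65,0],-1],
  [[0,0,0],[-5,4.65,0],-1],
  [[0,0,0],[-5,4.65,3],-1],
  [[0,0,0],[-5,4.65,6],-1],
  [[0,0,0],[-5,4.65,6.5],-1],
  [[0,0,0],[-5,4.65,6.5],-1],
  [[0,0,0],[-5,4.65,6.5],-1],
  [[0,0,0],[-5,4.65,6.5],-1],
  [[0,0,0],[-5,4.65,6.5],-1],
])

```text
clock: 22.02
position: [0.6453, -0.0231, 0.0581]
ee_rot: [2.077, 2.354, 0.003]
force: [-1.0, 0.8, -1.6]
width: 0.302
gripper_force: 49.9
```

```bash
python3 -c "
from h import *
stat()"
```

```text
along from end -263.05 lateral(+ = plate -y/world+x) 2.79 z 58.06 yaw 97.15 tilt [-0.0004  0.0028] F along 0.87 lat -0.88 z -1.62 T [-0.063  0.012 -0.01 ] 22.0167
```

Emit:
drive_tool([
  [[0,0,0],[0,-0.05,1],-1],
  [[0,0,0],[0,-0.05,2],-1],
  [[0,0,0],[0,-0.05,3],-1],
  [[0,0,0],[0,-0.05,3.4],-1],
  [[0,0,0],[0,-0.05,3.6],-1],
  [[0,0,0],[0,-0.05,3.6],-1],
  [[0,0,0],[0,-0.05,3.6],-1],
  [[0,0,0],[0,-0.05,3.6],-1],
])

```text
clock: 22.68
position: [0.6439, -0.0229, 0.0205]
ee_rot: [2.078, 2.355, 0.001]
force: [0.4, 0.1, -1.6]
width: 0.301
gripper_force: 49.9
```

```bash
python3 -c "
from h import *
stat()"
```

```text
along from end -262.76 lateral(+ = plate -y/world+x) 1.38 z 20.52 yaw 97.15 tilt [-0.0001  0.0006] F along 0.06 lat 0.36 z -1.57 T [-0.069  0.095  0.055] 22.6833
```

Emit:
drive_tool([
  [[0,0,0],[0,0,0.1],-1],
  [[0,0,0],[0,0,0.2],-1],
  [[0,0,0],[0,0,0.28],-1],
  [[0,0,0],[0,0,0.28],-1],
  [[0,0,0],[0,0,0.28],-1],
])

```text
clock: 23.1
position: [0.6436, -0.0228, 0.0174]
ee_rot: [-2.078, -2.356, 0.0]
force: [-0.4, -0.4, -1.7]
width: 0.302
gripper_force: 49.9
```

Emit:
drive_tool([
  [[0,0,0],[-0.2,0,0],-1],
  [[0,0,0],[-0.4,0,0],-1],
  [[0,0,0],[-0.6,0,0],-1],
  [[0,0,0],[-0.8,0,0],-1],
  [[0,0,0],[-1.2,0,0],-1],
  [[0,0,0],[-1.7,0,0],-1],
  [[0,0,0],[-2.2,0,0],-1],
  [[0,0,0],[-2.7,0,0],-1],
  [[0,0,0],[-2.7,0,0],-1],
  [[0,0,0],[-2.7,0,0],-1],
])

```text
clock: 23.93
position: [0.647, -0.0504, 0.0175]
ee_rot: [2.08, 2.355, -0.0]
force: [1.0, 0.7, -1.6]
width: 0.302
gripper_force: 49.9
```

```bash
python3 - <<'E'
from h import *
stat()
im=cams.get_image("top");cv2.imwrite("pics/top8.png",im)
print(cv2.cvtColor(im,cv2.COLOR_BGR2GRAY)[172:190,264:286])
E
```

```text
along from end -290.37 lateral(+ = plate -y/world+x) 1.1 z 17.46 yaw 97.1 tilt [-0.0002  0.0001] F along 0.54 lat 1.11 z -1.65 T [-0.089  0.056 -0.019] 23.9333
[[152 152 120 144 156 157 157 159 158 157 156 138 118 102 109 133 155 162
  162 158 163 163]
 [150 150 119 143 156 157 157 159 160 157 144 111  78  68  72  88 124 153
  160 162 162 163]
 [149 150 123 148 162 159 161 163 161 143 128 102  87  75  67  72  92 145
  160 163 160 165]
 [150 150 124 150 169 165 167 164 151 117 126 141 135 108  77  64  78 124
  156 157 159 161]
 [133 123 114 152 163 168 157 142 114  87 140 168 168 130  85  66  74 111
  149 151 144 149]
 [ 95  90  86 138 162 156 120  91  77  79 122 152 155 124  97 104 126 144
  159 153 141 144]
 [ 88  93  95 137 158 130  87  81 118 131 135 145 141 138 136 144 160 168
  161 158 153 148]
 [103 100 107 129 156 131  78  83 148 156 148 141 132 127 132 157 162 165
  160 154 151 148]
 [106 100 101 124 150 148 115  77 118 123 105  89  90 111 131 150 158 157
  158 156 156 159]
 [133 126 122 123 145 154 143 105  77  61  72  86 112 142 148 148 151 148
  149 148 155 152]
 [154 153 147 120 138 149 148 131  94  69  82 116 140 145 145 142 144 145
  145 147 148 146]
 [154 154 146 123 136 147 147 145 133 109 115 141 144 139 140 143 146 144
  143 144 142 148]
 [148 155 152 127 139 147 146 147 148 138 144 144 146 142 142 143 145 144
  143 148 150 150]
 [153 150 152 133 140 150 152 150 150 152 149 153 150 148 148 149 151 149
  152 150 148 152]
 [152 150 149 139 143 148 153 152 154 155 155 157 154 154 151 153 157 153
  149 156 155 157]
 [153 151 151 151 135 148 155 157 155 158 156 157 158 156 155 157 157 156
  156 159 154 155]
 [151 151 155 159 136 149 156 156 154 155 157 157 159 157 157 154 156 158
  157 157 156 153]
 [148 148 146 153 131 145 155 156 155 152 154 155 155 153 153 154 155 155
  154 150 153 154]]
```

```bash
python3 - <<'E'
from h import *
i=cams.camera_info("top");N=np.array([U[1],-U[0],0])
def P(uv,z):
    p=ray(i,[uv],z)[0]-E0;return [round(float(p@U*1000),1),round(float(p@N*1000),1)]
for n,uv,z in [("left",(269.7,178.5),.007),("bottom",(273,183.2),.007),("right",(280.7,175.5),.007),("top",(276.8,171.8),.007),("break",(275.6,176),.012),("platefront",(266.4,174),.038)]:print(n,P(uv,z))
E
```

```text
left [-104.5, 6.3]
bottom [-112.1, -7.7]
right [-135.2, 11.4]
top [-125.7, 22.8]
break [-121.3, 10.3]
platefront [-97.7, 12.4]
```

The nut now lies flat on the bench about 5 mm clear of the plate. I'll hook it once more from the gap to get a better margin.

Emit:
drive_tool([
  [[0,0,0],[0,0,-1],-1],
  [[0,0,0],[0,0,-2],-1],
  [[0,0,0],[0.5,-0.2,-2.3],-1],
  [[0,0,0],[1.12,-0.41,-2.3],-1],
  [[0,0,0],[1.12,-0.41,-2.3],-1],
  [[0,0,0],[1.12,-0.41,-2.3],-1],
  [[0,0,0],[1.12,-0.41,-2.3],-1],
])

```text
clock: 24.57
position: [0.6412, -0.0387, 0.0402]
ee_rot: [-2.078, -2.356, 0.0]
force: [0.5, -0.1, -0.9]
width: 0.301
gripper_force: 49.9
```

```bash
python3 -c "
from h import *
stat()"
```

```text
along from end -278.06 lateral(+ = plate -y/world+x) -3.22 z 40.19 yaw 97.19 tilt [ 0.0001 -0.0005] F along -0.15 lat 0.47 z -0.92 T [-0.109  0.019  0.006] 24.5667
```

Emit:
drive_tool([
  [[0,0,0],[-0.11,0,0.8],-1],
  [[0,0,0],[-0.11,0,1.6],-1],
  [[0,0,0],[-0.11,0,2.2],-1],
  [[0,0,0],[-0.11,0,2.5],-1],
  [[0,0,0],[-0.11,0,2.7],-1],
  [[0,0,0],[-0.11,0,2.9],-1],
  [[0,0,0],[-0.11,0,3.0],-1],
  [[0,0,0],[-0.11,0,3.0],-1],
])

```text
clock: 25.23
position: [0.6416, -0.0401, 0.0103]
ee_rot: [-2.078, -2.356, 0.0]
force: [0.0, -0.2, -1.1]
width: 0.301
gripper_force: 49.9
```

```bash
python3 -c "
from h import *
stat()"
```

```text
along from end -279.54 lateral(+ = plate -y/world+x) -2.97 z 10.32 yaw 97.16 tilt [ 0.0001 -0.0001] F along -0.22 lat -0.02 z -1.12 T [-0.125  0.028 -0.002] 25.2333
```

Emit:
drive_tool([
  [[0,0,0],[0,0,0.1],-1],
  [[0,0,0],[0,0,0.2],-1],
  [[0,0,0],[0,0,0.3],-1],
  [[0,0,0],[0,0,0.3],-1],
  [[0,0,0],[0,0,0.3],-1],
])

```text
clock: 25.65
position: [0.6416, -0.0401, 0.0074]
ee_rot: [-2.078, -2.356, -0.0]
force: [-0.2, 0.8, -0.3]
width: 0.301
gripper_force: 49.9
```

Emit:
drive_tool([
  [[0,0,0],[-0.2,0,0],-1],
  [[0,0,0],[-0.4,0,0],-1],
  [[0,0,0],[-0.6,0,0],-1],
  [[0,0,0],[-0.8,0,0],-1],
  [[0,0,0],[-1.0,0,0],-1],
  [[0,0,0],[-1.2,0,0],-1],
  [[0,0,0],[-1.4,0,0],-1],
  [[0,0,0],[-1.6,0,0],-1],
  [[0,0,0],[-1.8,0,0],-1],
  [[0,0,0],[-2.0,0,0],-1],
  [[0,0,0],[-2.2,0,0],-1],
  [[0,0,0],[-2.4,0,0],-1],
  [[0,0,0],[-2.6,0,0],-1],
  [[0,0,0],[-2.8,0,0],-1],
  [[0,0,0],[-3.0,0,0],-1],
  [[0,0,0],[-3.0,0,0],-1],
])

```text
clock: 26.98
position: [0.6454, -0.0706, 0.0075]
ee_rot: [2.079, 2.355, -0.0]
force: [-0.6, -0.4, -1.1]
width: 0.302
gripper_force: 49.9
```

```bash
python3 - <<'E'
from h import *
stat()
im=cams.get_image("top");cv2.imwrite("pics/top9.png",im)
print(cv2.cvtColor(im,cv2.COLOR_BGR2GRAY)[170:186,264:294])
E
```

```text
along from end -310.29 lateral(+ = plate -y/world+x) -2.94 z 7.49 yaw 97.12 tilt [-0.0004  0.0001] F along -0.32 lat -0.61 z -1.14 T [-0.136 -0.003  0.042] 26.9833
[[154 156 132 145 160 159 161 159 150 143 112  97  91  99 103 135 156 161
  160 159 159 161 159 159 161 157 159 158 161 160]
 [152 150 121 141 157 155 156 157 138 109  76  64  71  76  75 110 152 164
  162 158 164 161 161 159 160 158 154 157 156 156]
 [152 150 119 140 153 155 159 158 135  94  68  90  95  85  74 103 149 162
  159 163 163 160 159 162 157 161 155 157 156 160]
 [150 146 120 143 155 154 156 158 145  99  79 121 142 133 104 101 150 164
  160 159 162 161 162 159 160 155 155 155 160 162]
 [152 151 122 150 162 160 164 161 158 114  89 140 168 169 128  99 141 161
  159 160 157 160 160 160 160 158 158 157 161 158]
 [150 148 123 150 164 163 165 164 165 129  88 126 162 157 119  84 129 158
  161 159 161 162 158 160 158 159 162 158 162 158]
 [136 127 111 148 167 166 165 168 165 130  88 101 124 113  86  70 107 149
  162 161 163 163 164 163 166 164 163 160 161 161]
 [ 96  85  87 139 160 163 166 164 162 134  90  77  74  70  69
[... 364 characters left out ...]
 57  58  71 100 127 148
  158 159 166 160 162 153 145 147 146 156 160 155]
 [133 126 122 123 143 150 153 154 153 150 121 102 112 113 121 126 126 132
  154 155 159 153 154 148 139 139 138 147 153 153]
 [156 151 145 118 138 148 148 148 146 148 141 136 143 144 143 133 116 121
  138 142 145 145 150 146 146 147 144 145 151 148]
 [149 150 147 121 133 144 145 148 149 145 145 142 143 141 142 138 132 138
  144 143 150 147 145 147 147 147 145 145 145 145]
 [151 152 147 129 140 146 148 145 149 146 146 142 141 147 141 145 145 146
  149 146 148 147 149 147 148 149 147 148 151 150]
 [153 153 152 131 141 145 149 150 150 150 153 150 151 146 149 145 150 148
  151 148 150 147 150 154 153 152 153 154 151 155]]
```

The nut now lies on the bench parallel to the plate's front, about 12 mm clear. Next I'll lift the pick, move it sideways to free bench and set it down.

Emit:
drive_tool([
  [[0,0,0],[0,0,-2],-1],
  [[0,0,0],[0,0,-5],-1],
  [[0,0,0],[0,-3,-6],-1],
  [[0,0,0],[-0.5,-6,-6],-1],
  [[0,0,0],[-1,-9,-6],-1],
  [[0,0,0],[-1,-10,-6],-1],
  [[0,0,0],[-1,-10,-4],-1],
  [[0,0,0],[-1,-10,-2],-1],
  [[0,0,0],[-1,-10,-0.6],-1],
  [[0,0,0],[-1,-10,-0.2],-1],
  [[0,0,0],[-1,-10,-0.2],-1],
  [[0,0,0],[-1,-10,-0.2],-1],
])

```text
clock: 28.03
position: [0.5477, -0.0923, 0.0098]
ee_rot: [2.078, 2.356, 0.0]
force: [0.3, -0.0, -0.9]
width: 0.306
gripper_force: 49.9
```

```bash
python3 - <<'E'
from h import *
stat()
i=cams.camera_info("top");print(ray(i,[[309,123]],.072))
E
```

```text
along from end -319.91 lateral(+ = plate -y/world+x) -102.54 z 9.77 yaw 97.16 tilt [-0.0001  0.0002] F along -0.06 lat 0.28 z -0.86 T [-0.105  0.042  0.006] 28.0333
[[0.76583213 0.03120683 0.072     ]]
```

Emit:
drive_tool([
  [[0,0,0],[0,0,0.15],-1],
  [[0,0,0],[0,0,0.3],-1],
  [[0,0,0],[0,0,0.39],-1],
  [[0,0,0],[0,0,0.41],-1],
  [[0,0,0],[0,0,0.41],-1],
  [[0,0,0],[0,0,0.41],-1],
])

```text
clock: 28.53
position: [0.5477, -0.0922, 0.0057]
ee_rot: [2.078, 2.355, 0.001]
force: [-0.7, 0.5, 3.9]
width: 0.301
gripper_force: 49.9
```

Emit:
drive_tool([
  [[0,0,0],[0,0,0],-0.3],
  [[0,0,0],[0,0,0],0],
  [[0,0,0],[0,0,0],0.5],
  [[0,0,0],[0,0,0],1],
  [[0,0,0],[0,0,0],1],
  [[0,0,0],[0,0,0],1],
  [[0,0,0],[0,0,0],1],
  [[0,0,0],[0,0,0],1],
  [[0,0,0],[0,0,-2],1],
  [[0,0,0],[0,0,-5],1],
  [[0,0,0],[0,0,-9],1],
  [[0,0,0],[0,0,-13],1],
  [[0,0,0],[-3,0,-17],1],
  [[0,0,0],[-6,0,-20],1],
  [[0,0,0],[-6,0,-20],1],
  [[0,0,0],[-6,0,-20],1],
  [[0,0,0],[-6,0,-20],1],
  [[0,0,0],[-6,0,-20],1],
])

```text
clock: 30.03
position: [0.554, -0.1501, 0.2037]
ee_rot: [-2.075, -2.355, 0.001]
force: [0.6, 0.8, -0.2]
width: 1.001
gripper_force: 0.0
```

```bash
python3 - <<'E'
from h import *
stat();print(readout.observe()["width"])
t=cams.get_image("top")[130:270,220:360];w=cams.get_image("wrist")
cv2.imwrite("pics/fin.png",np.hstack([cv2.resize(t,(360,360),interpolation=cv2.INTER_CUBIC),cv2.resize(w,(440,330)).repeat(1,0)[:330] if 0 else cv2.copyMakeBorder(cv2.resize(w,(440,330)),0,30,0,0,0)]))
E
```

```text
along from end -378.05 lateral(+ = plate -y/world+x) -103.33 z 203.68 yaw 97.23 tilt [ 0.0016 -0.0024] F along 0.71 lat 0.66 z -0.23 T [-0.09   0.086 -0.016] 30.0333
1.0006394761602044
```

View pics/fin.png

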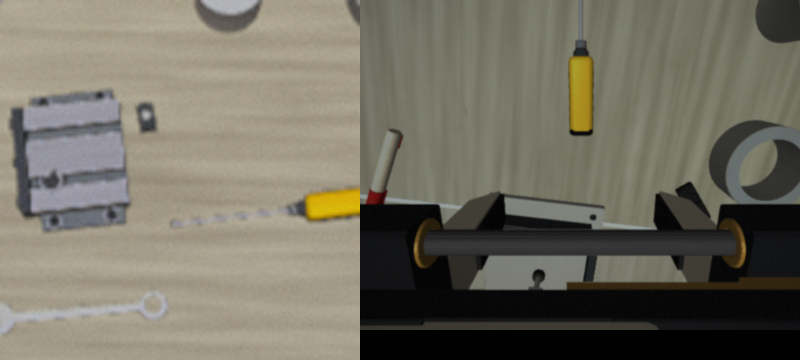

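The nut lies on the bench at (146,117), clear of the plate. The pick lies flat with its toe at (175,223), clear of both, and the stud is untouched. I'm handing the job in.

```bash
python3 -c "
from cell import job
print(job.sign_off())"
```

```text
the job is handed in; nothing more can be done
None
```

The job is handed in at about 30 s of the allowed 64 s: the broken nut lies on the bench about 12 mm clear of the plate, and the pick lies on the bench clear of both.

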